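# Date the sugar tub and snap its pour cap home

### The arm

A 6-joint arm with a two-finger parallel gripper is mounted at the origin on the work surface. World frame = base frame: x ahead of the robot, y to its left, z up, the work surface at z = 0. Lengths are in m, angles in degrees, forces in N, time in s.
With the tool pointing down it reaches from about 0.375 to 0.9 m from the base axis. Payload 3.1 kg.
Tool frame: the origin (TCP) lies midway between the tips of the shut fingers; the grasp point (between the pads) lies 19 mm behind it; x points along the fingers, z is the direction in which the jaws open and shut, and the axes are right-handed (so a half turn about x gives the same grasp; the last joint's range is limited). The gripper opens to 87 mm and grips with 3 to 60 N. Pads are 19 mm wide; open, the fingers measure 117 mm over their backs; the gripper's body (75 mm by 190 mm) begins 51 mm behind the grasp point.
Start: joints at [-82.821, 30.224, 82.088, -0, 67.689, -10.227], TCP at [0.187, -0.596, 0.223] pointing down, gripper open.
Joint ranges: [-176.69, 176.69], [-43.24, 126.21], [12.49, 139.97], [-82, 262], [0, 151.66], [-163.58, 163.58]. Speed limits (degrees/s): [159.86, 159.86, 180, 180, 180, 180].

### API

Orientations are given as a 3x3 rotation matrix whose columns are the frame's x, y, z axes.
In Python, from rig import * gives the robot as it stands.
- The arm moves only by the tool play_rows, never from a script. Its argument "rows" is a list that holds one entry, the list of rows, each a list of 7 numbers: the shift along the tool's x, y, z in m, then the turn, a rotation vector about the tool's x, y, z in degrees, then the finger opening in m, from 0 to 0.087. A call has 1 to 12 rows; each row is the pose to reach, as a shift and turn from the pose commanded when the call began, along the tool's axes at that moment; what a row does not reach only later rows make up. A row lasts 1/10 s, in which the tool goes at most 50 mm and 8.59 degrees, less where a joint would pass 70% of its speed; a pose out of reach is approached as far as the arm can. A call with a gripper value outside its range is refused whole. The fingers move at their own pace and stop on an object; the grip force is fixed at half the most. Time passes only in rows, so rows that repeat a pose let the fingers close. It gives the time, the measured TCP pose, the force and the opening at its end, in the units of the state.
- read_state(): the state, without advancing time (a new reading comes with each control period).
- capture(name): name is "side" or "top"; returns a dict with "pixels" (480x640x3 uint8, red, green, blue), "intrinsics" (3x3 intrinsics, pixels), "rvec" (rotation vector, rad) and "tvec" (3), from world to camera coordinates, as OpenCV has them. Camera axes: x right, y down, z forward; pixel columns grow to the right and rows downward; lengths in m; the calibration is good to about 2 mm. A picture is of the moment at which its call begins. There is no depth.
- hand_in(): hands the job in, once; it reports no verdict.
Trained networks look in the newest picture that a camera, given by its name, has taken for a name from the list of things; names that differ only in an ending like _2 or _b are one class to them, and where a whole thing is asked for, a point or a joint stands for the part that bears it (a point fixed in the world has none). Each returns a list of dicts, best first, with "p" (0 to 1); they miss things now and then, are a little off and sometimes report something else, mostly with a low value. They report only what shows in the picture. A call takes as long as a camera call. They do not tell look-alikes from the thing itself.
- trace(camera, target): "mask" (480x640 bool, what is visible of it) and "at" ([column, row] in pixels, amid what is visible of it).
The state is a dict: "time_s": time; "joint_positions": joint angles; "qvel": joint speeds; "tau": joint torques, N m; "position": TCP position; "tcp_rot": TCP orientation; "force": force on the tool from outside, world axes, zero at the start; "moment": the same for the moment, N m; "opening": opening from 0.0 (shut) to 1.0 (fully open).
Only numpy, scipy, OpenCV 4.12 (cv2) and the standard library are available. Lean on these libraries where they do the work, as an engineer would, in place of code of your own. Each camera call takes 0.05 s, during which the arm holds its last target.

### The job

This sugar tub was filled on Friday: first turn the day dial on its lid until the white pointer stands at the middle of the green mark, and take your hand off the dial. Then pick the red cap up from the bench, press it straight down onto the tub's pour neck until it clicks fully home, and keep pushing it down firmly after the click to seat its seal: the job finishes while you are still holding it pressed down. Leave the dial on green and the jar, the bowl and the brush where they are.

Things in the scene. Friction and masses are not known exactly. Their poses are not given: they have to be found in the camera images.
- tub: closed, full storage tub (white pan 325 x 176 x 65 mm, grey-blue lid with its flat top 75 mm above the bench, black clip on each long side); too heavy to shift. Origin: centre of its underside; x along its length, z up. On the lid's centre line the day dial stands at x = -80 mm, the pour neck at x = +80 mm.
- dial_grip (a point): middle of the dial's pinch bar, on the upright turning axis, 93 mm above the bench. Dial: black disc 54 mm across, top 84 mm above the bench; black bar across it 46 mm long, 14 wide, 18 high (its top at 102 mm). Turns either way without stops, stays where left (friction 0.05 N m). Site x: along the bar to the white pointer; z up.
- dial_pointer (a point): tip of the white pointer at one end of the dial's bar: on the disc's edge, 27 mm from the turning axis
- green_mark (a point): where the pointer tip must stand for Friday: on the dial's edge, 27 mm from its axis, in front of the middle of the green dot. Seven day dots of 10 mm lie evenly round the dial, 34.5 mm from its axis, on a white ring (clockwise from above: blue, yellow, red, brown, green, orange, black).
- dial (a joint): angle of the day dial, rad: 0 with the pointer on green, growing as the dial is turned clockwise seen from above
- neck_top (a point): centre of the top rim of the pour neck: white, upright, 29 mm across, tapering to 25 mm at the top, dark opening; it rises 26 mm from the lid to 101 mm above the bench. Round it, 12.5 mm above the lid, a springy snap bead in six segments, 36 mm across, gives way inwards. z up.
- cap_center (a point): centre, half-way up, of the loose red snap cap: round, 44 mm across, 25 mm high, about 18 g, standing mouth down on the bench (z up, closed flat top uppermost). Hollow inside (39 mm across, 21 mm deep) with a rounded lip of 32 mm bore at the mouth. Fully home on the neck this point is 8.5 mm below neck_top, the cap's edge 5 mm above the lid.
- cap: the same cap; origin 12.5 mm below its centre. Pushed down on the neck, the lip meets the bead with cap_center 1 mm above neck_top; the force climbs to about 10 N (8 to 14) in the next 2 to 3 mm, drops as the lip snaps under the bead, and the cap stops hard on the rim once home. The seal wants a lasting push of 5 N or more; 25 N does no harm.
- jar_center (a point): bystander: small amber jar with a steel cap, 56 mm across, 85 mm high; point half-way up
- bowl: bystander: steel bowl 120 mm across, 55 mm high; origin at the centre of its underside
- brush: bystander: pastry brush lying on the bench
There are look-alikes about, which are no part of the job. What is meant by the cap is not purple or yellow, and is the smaller of those in its own colour.

How it is judged:
By the outcome, as a careful person would: the job done as asked, in the order asked, and still so for the second after the job is handed in, while the arm keeps its last pose, push and grip.
It also fails if it takes over 72 s, if anything falls off the work surface, if the arm or the gripper's body presses on something with over 40 N, if the wrist force passes 120 N, or if a joint passes its speed limit or range.

## Working session

There is one attempt and no reset: what is moved stays moved. The work goes in short steps, Python scripts to look and compute and a tool call to move; the robot and the scene stay as the last step left them, time stands still between calls to the robot, and variables do not carry over. Pictures are saved under pics/ and viewed, and the job is handed in when it is done.

Besides the shell and the picture viewer there is one more tool, called after "Request:" as name([rows], argument=value, ...), one row to a line, values as JSON. play_rows: Moves the arm, as the interface text tells. Its arguments: {"type":"object","properties":{"rows":{"type":"array"}},"required":["rows"]}

```bash
mkdir -p pics; ls
python3 - <<'E'
from rig import *
import cv2
s=read_state(); print(s['time_s'],s['position'],s['tcp_rot'],s['opening'],s['force'])
for n in("side","top"):
    c=capture(n); cv2.imwrite(f"pics/{n}0.png",c["pixels"][:,:,::-1]); print(n,c["intrinsics"],c["rvec"],c["tvec"])
    for t in("dial_pointer","green_mark","neck_top","cap_center","cap","dial_grip","tub","dial"):
        try: print(t,[(round(d["p"],2),[round(float(x),1) for x in d["at"]],int(d["mask"].sum())) for d in trace(n,t)])
        except Exception as e: print(t,e)
E
```

```text
pics
0.0 [ 0.18688888 -0.59560943  0.22156435] [[-2.67422044e-04  9.54193799e-01  2.99189108e-01]
 [ 2.20072221e-03  2.99188956e-01 -9.54191346e-01]
 [-9.99997543e-01  4.03260315e-04 -2.17992521e-03]] 0.9980463296951401 [-0.91173657 -0.12462621 -0.54447269]
side [[575.07633448   0.         318.1405912 ]
 [  0.         575.07633448 252.70615375]
 [  0.           0.           1.        ]] [ 0.6996379  -2.66854694  1.05897019] [0.44316692 0.26836745 1.39880854]
dial_pointer [(0.69, [320.4, 270.8], 281)]
green_mark [(0.66, [300.1, 261.4], 7251)]
neck_top [(0.66, [298.6, 264.5], 7137)]
cap_center [(0.97, [344.9, 227.5], 496), (0.52, [391.0, 206.5], 179), (0.52, [382.4, 187.7], 339), (0.5, [361.7, 206.1], 218)]
cap [(0.78, [347.1, 222.7], 433), (0.72, [394.8, 208.4], 198), (0.7, [365.5, 204.4], 183), (0.63, [385.2, 192.9], 329)]
dial_grip [(0.85, [319.8, 269.1], 251)]
tub [(0.6, [301.0, 263.5], 7089)]
dial [(0.49, [320.1, 271.6], 259)]
top [[602.27750193   0.         312.41769265]
 [  0.         602.27750193 226.9310305 ]
 [  0.           0.           1.        ]] [ 2.1251799  -2.1494811   0.13181496] [-0.02415275  0.52235819  1.25085557]
dial_pointer [(0.75, [290.2, 234.8], 561), (0.38, [299.6, 200.3], 13260)]
green_mark [(0.71, [297.4, 200.1], 13613)]
neck_top [(0.6, [298.5, 202.0], 13389)]
cap_center [(0.97, [499.8, 229.5], 668), (0.91, [449.9, 217.5], 378), (0.69, [400.1, 215.6], 795), (0.67, [472.3, 256.4], 395)]
cap [(0.94, [495.8, 227.8], 686), (0.89, [400.3, 216.1], 771), (0.79, [474.2, 257.5], 415), (0.59, [452.9, 218.2], 397)]
dial_grip [(0.61, [453.9, 219.3], 372), (0.55, [289.0, 236.3], 519)]
tub [(0.71, [298.6, 202.0], 13402), (0.29, [144.3, 140.9], 2251)]
dial [(0.69, [289.3, 237.5], 551)]
```

View pics/top0.png

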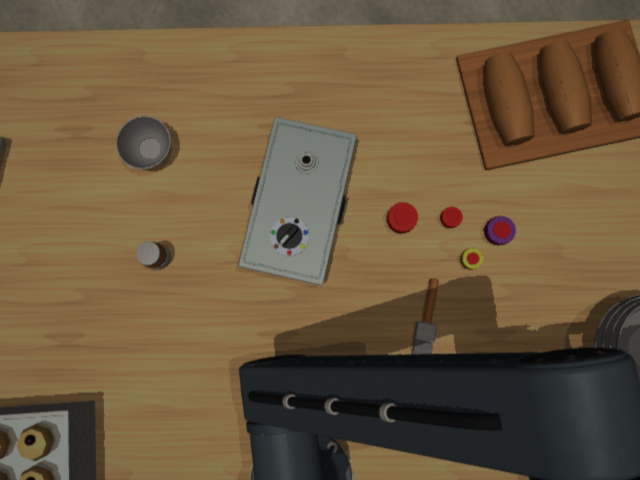

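View pics/side0.png

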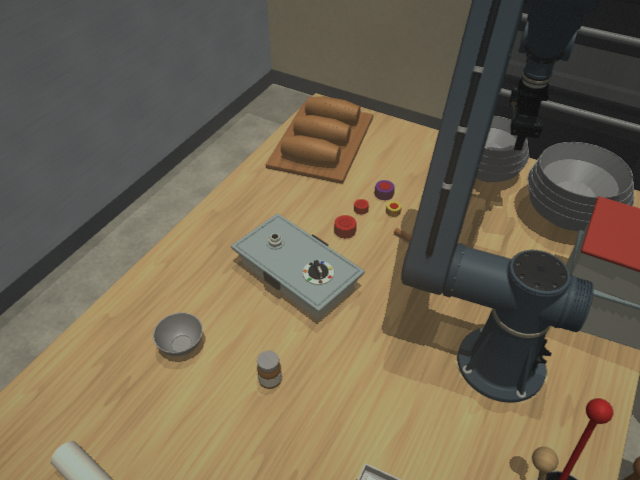

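Run:
```python
import cv2
a=cv2.imread("pics/top0.png")[120:280,200:330]; cv2.imwrite("pics/t1.png",cv2.resize(a,None,fx=3.7,fy=3.7,interpolation=cv2.INTER_CUBIC))
a=cv2.imread("pics/top0.png")[180:290,370:530]; cv2.imwrite("pics/t2.png",cv2.resize(a,None,fx=5,fy=5,interpolation=cv2.INTER_CUBIC))
a=cv2.imread("pics/side0.png")[170:330,240:420]; cv2.imwrite("pics/s1.png",cv2.resize(a,None,fx=3.7,fy=3.7,interpolation=cv2.INTER_CUBIC))
```

```text
(no output)
```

View pics/t1.png

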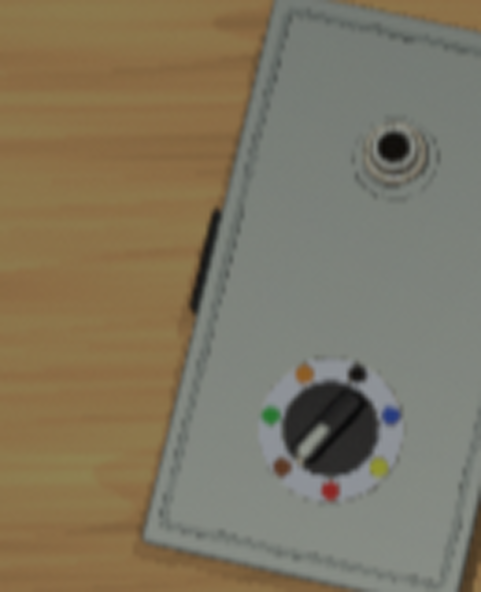

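View pics/t2.png

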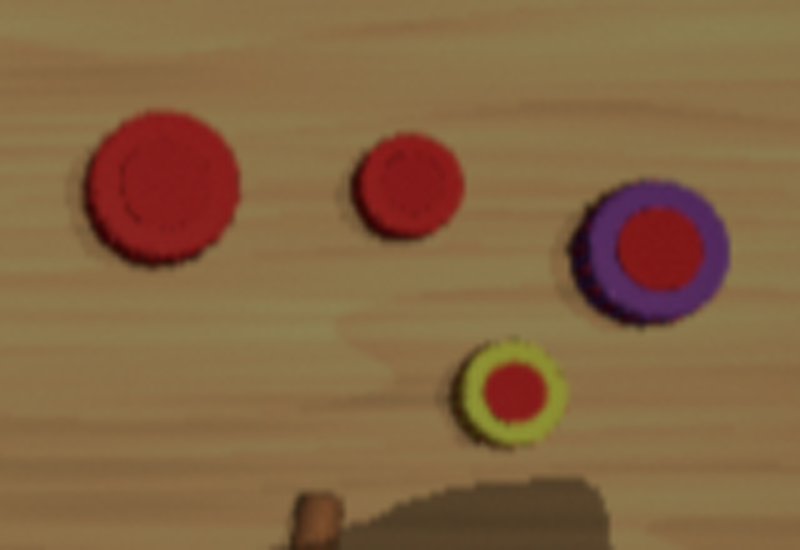

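View pics/s1.png

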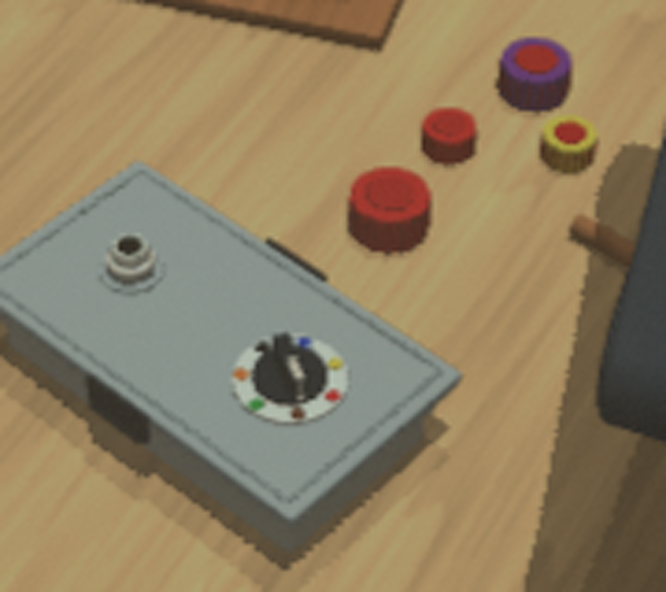

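Tub is centred near (298,200) in the top view. The dial is at about (289,235), with the pointer near brown and green at about (273,232). The cap is the small plain red one at (452,217). Next I measure these in 3D from both cameras.

```bash
cat > h.py <<'E'
from rig import *
import cv2, numpy as np
from scipy.optimize import least_squares
def cam(n):
    c=capture(n); c["R"]=cv2.Rodrigues(np.array(c["rvec"],float))[0]; c["t"]=np.array(c["tvec"],float).ravel(); c["K"]=np.array(c["intrinsics"]); return c
def ray(c,px,z):
    d=c["R"].T@np.linalg.solve(c["K"],[px[0],px[1],1.]); o=-c["R"].T@c["t"]
    return o+d*(z-o[2])/d[2]
def proj(c,P):
    q=c["K"]@(c["R"]@np.asarray(P,float).T+c["t"][:,None]); return (q[:2]/q[2]).T
E
python3 - <<'E'
from h import *
C={n:cam(n) for n in("top","side")}
capc={"top":(452,217),"side":(361,206)}
for n,c in C.items():
    hsv=cv2.cvtColor(c["pixels"],cv2.COLOR_RGB2HSV)
    red=(((hsv[...,0]<6)|(hsv[...,0]>174))&(hsv[...,1]>150)).astype(np.uint8)
    k,l,st,ce=cv2.connectedComponentsWithStats(red)
    u,v=capc[n]
    for i in range(1,k):
        if st[i][4]>8 and abs(ce[i]-[u,v]).max()<60: print(n,"red",st[i],ce[i].round(1),"z12.5",ray(c,ce[i],.0125).round(4),"z25",ray(c,ce[i],.025).round(4))
    # region of dial: colored dots
    m=trace(n,"tub")[0]["mask"]; 
    sat=((hsv[...,1]>90)).astype(np.uint8)
    k,l,st,ce=cv2.connectedComponentsWithStats(sat)
    dc={"top":(289,235),"side":(319,271)}[n]
    for i in range(1,k):
        if st[i][4]>3 and np.hypot(*(ce[i]-dc))<28:
            print(n,"dot",st[i][4],ce[i].round(1),hsv[l==i].mean(0).round(),ray(c,ce[i],.0755).round(4))
E
```

```text
top red [387 203  31  30 720] [401.9 217.2] z12.5 [ 0.5446 -0.2247  0.0125] z25 [ 0.5426 -0.2231  0.025 ]
top red [441 207  22  21 346] [451.2 216.8] z12.5 [ 0.5439 -0.3317  0.0125] z25 [ 0.5419 -0.329   0.025 ]
top red [494 222  16  16 208] [501.5 229.4] z12.5 [ 0.515  -0.4388  0.0125] z25 [ 0.5133 -0.4351  0.025 ]
top red [467 253  12  11 100] [472.5 258. ] z12.5 [ 0.4536 -0.3735  0.0125] z25 [ 0.4525 -0.3704  0.025 ]
top dot 214822 [302.4 211.6] [ 18. 128. 126.] [ 0.549  -0.0102  0.0755]
top dot 16 [281.8 220.6] [ 16. 151. 137.] [0.5306 0.0328 0.0755]
top dot 14 [272.5 231.7] [ 64. 136. 120.] [0.5076 0.0521 0.0755]
top dot 13 [305.2 231.6] [113. 147. 125.] [ 0.5069 -0.0159  0.0755]
top dot 9 [275.7 245.9] [ 11. 132.  92.] [0.4779 0.0456 0.0755]
top dot 19 [302.  245.8] [ 31. 136. 140.] [ 0.4774 -0.0089  0.0755]
top dot 17 [288.8 252.2] [  1. 150. 135.] [0.4644 0.0185 0.0755]
side red [380 182  11   8  62] [384.6 185.5] z12.5 [ 0.5207 -0.4547  0.0125] z25 [ 0.5154 -0.4406  0.025 ]
side red [354 200  14  10 105] [361.  204.1] z12.5 [ 0.547  -0.3382  0.0125] z25 [ 0.5414 -0.3253  0.025 ]
side red [390 204   8   4  26] [393.5 205.5] z12.5 [ 0.4566 -0.3813  0.0125] z25 [ 0.452 -0.368  0.025]
side red [335 216  21  15 248] [344.9 222.7] z12.5 [ 0.5517 -0.24    0.0125] z25 [ 0.5461 -0.2282  0.025 ]
side dot 7 [321.7 262. ] [114. 115. 133.] [ 0.5072 -0.0169  0.0755]
side dot 8 [330.1 267.9] [ 28. 130. 166.] [ 0.4778 -0.0095  0.0755]
side dot 8 [304.8 270.8] [ 14. 139. 167.] [0.5308 0.0319 0.0755]
side dot 8 [329.5 276.5] [  3. 144. 163.] [0.4649 0.0176 0.0755]
side dot 5 [309. 279.] [ 60. 117. 131.] [0.5069 0.0511 0.0755]
side dot 6 [320.  281.5] [ 13. 110.  97.] [0.478  0.0445 0.0755]
```

```bash
cat > dial.py <<'E'
from h import *
N=["blue","yellow","red","brown","green","orange","black"]
HU={"orange":(12,22),"green":(50,75),"blue":(100,125),"brown":(7,15),"yellow":(24,36),"red":(0,6)}
def fit():
    T={"orange":(281.8,220.6),"green":(272.5,231.7),"blue":(305.2,231.6),"brown":(275.7,245.9),"yellow":(302.,245.8),"red":(288.8,252.2)}
    S={"blue":(321.7,262),"yellow":(330.1,267.9),"orange":(304.8,270.8),"red":(329.5,276.5),"green":(309,279),"brown":(320,281.5)}
    C={n:cam(n) for n in("top","side")}
    P=[(k,ray(C[n],v,.0755)) for n,D in(("top",T),("side",S)) for k,v in D.items()]
    def f(p):
        r=[]
        for k,q in P:
            a=p[2]-2*np.pi/7*(N.index(k)-4)
            r+=[q[0]-p[0]-.0345*np.cos(a),q[1]-p[1]-.0345*np.sin(a)]
        return r
    s=least_squares(f,[.497,.018,1.2]); return s,C
if __name__=="__main__":
    s,C=fit(); print("dial c",s.x[:2].round(4),"green dir deg",np.degrees(s.x[2]),"rms mm",1e3*np.std(s.fun))
    n0=ray(C["top"],(306.5,159.7),.101); print("neck top",n0)
    n1=ray(C["side"],(240+129/3.7,170+244/3.7),.101); print("neck side",n1)
    for n in (n0,n1):
        d=n[:2]-s.x[:2]; print(np.hypot(*d),np.degrees(np.arctan2(d[1],d[0])))
    for n,c in C.items():
        px=proj(c,np.array([[*s.x[:2],.09]]))[0].round().astype(int)
        h=24 if n=="top" else 22
        x0,y0=px[0]-h,px[1]-h
        a=c["pixels"][y0:y0+2*h,x0:x0+2*h]
        cv2.imwrite(f"pics/d_{n}.png",cv2.resize(a,(576,576),interpolation=cv2.INTER_CUBIC)[:,:,::-1]); print(n,"x0,y0",x0,y0,"scale",576/(2*h))
        # pointer hypotheses
        for z in(.084,.102):
            for px in ():pass
E
python3 dial.py
```

```text
dial c [0.4994 0.0177] green dir deg 76.76354633594117 rms mm 0.3756984270300902
neck top [ 0.65329698 -0.02050879  0.101     ]
neck side [ 0.65273359 -0.01755644  0.101     ]
0.15862090925342123 -13.94910510362105
0.15738610767732872 -12.955401150310905
top x0,y0 265 211 scale 12.0
side x0,y0 296 246 scale 13.090909090909092
```

View pics/d_top.png

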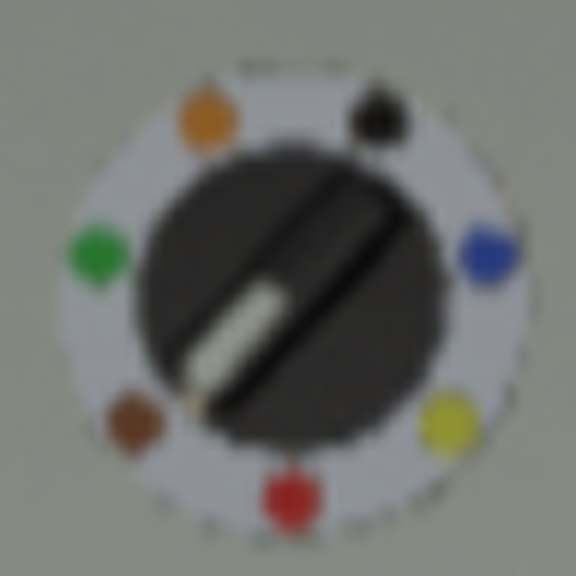

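View pics/d_side.png

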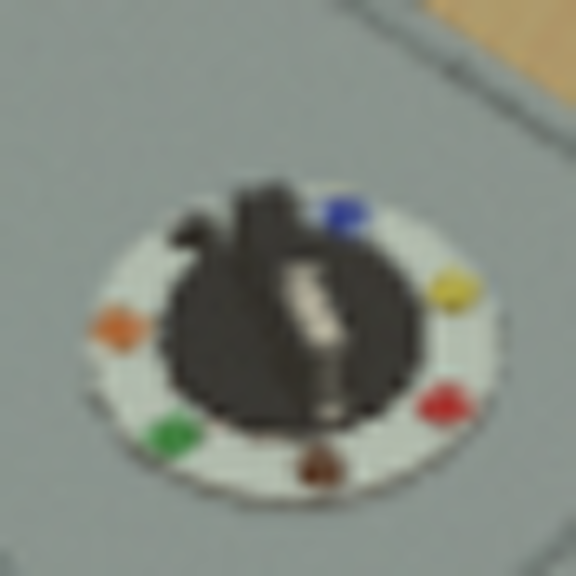

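Run:
```python
from dial import *
s,C=fit()
u=lambda n,x,y:((x+.5)/12-.5+265,(y+.5)/12-.5+211) if n=="top" else ((x+.5)/13.09-.5+296,(y+.5)/13.09-.5+246)
for n,a,b,t in(("top",(272,290),(202,378),(194,402)),("side",(298,270),(328,338),(331,410))):
    A=ray(C[n],u(n,*a),.102);B=ray(C[n],u(n,*b),.102);T=ray(C[n],u(n,*t),.0845)
    d=(B-A)[:2];print(n,A,B,"axis",np.degrees(np.arctan2(d[1],d[0])))
    for Q in(B,T):
        e=Q[:2]-s.x[:2];print("from c",np.degrees(np.arctan2(e[1],e[0])),np.hypot(*e))
```

```text
top [0.49740514 0.01992193 0.102     ] [0.48257697 0.03180508 0.102     ] axis 141.29163530660404
from c 140.00133895767473 0.021900120621788345
from c 138.3489393444407 0.025155928393749753
side [0.49613789 0.02127667 0.102     ] [0.48232115 0.03392277 0.102     ] axis 137.5329437315145
from c 136.44505102958146 0.023502543138999264
from c 135.6424821709921 0.026929817153282798
```

Neck and dial agree between the views to about 2 mm. The pointer direction is about 138° and green is 76.8°, so the dial needs about 61° clockwise. The pinch needs the jaw axis at 48°.

```bash
cat > go.py <<'E'
from h import *
from scipy.spatial.transform import Rotation as Ro
import sys
def go(p,jaw):
    s=read_state(); R=np.array(s["tcp_rot"]); d=np.array(p)-s["position"]
    a=np.radians(jaw); z=np.array([np.cos(a),np.sin(a),0]); x=np.array([0,0,-1.]); y=np.cross(z,x)
    T=np.c_[x,y,z]
    print("shift",(R.T@d).round(4),"turn",np.degrees(Ro.from_matrix(R.T@T).as_rotvec()).round(2),"| pos",np.round(s["position"],4),"jaw",np.degrees(np.arctan2(R[1,2],R[0,2])).round(2),"t",s["time_s"],"F",np.round(s["force"],2),"op",round(s["opening"],3), "j",np.round(s["joint_positions"],1))
a=list(map(float,sys.argv[1:]))
go(a[:3],a[3])
E
python3 go.py .343 -.29 .2 -12; python3 go.py .4994 .0177 .16 48
```

```text
shift [ 0.0226  0.2405 -0.2457] turn [-60.6   0.   -0. ] | pos [ 0.187  -0.5963  0.2226] jaw -72.6 t 1.3 F [-0.24  0.96 -0.12] op 1.0 j [-82.8  30.2  82.1   0.   67.7 -10.2]
shift [ 0.0626  0.4818 -0.4925] turn [-120.6    0.    -0. ] | pos [ 0.187  -0.5963  0.2226] jaw -72.6 t 1.3 F [-0.24  0.96 -0.12] op 1.0 j [-82.8  30.2  82.1   0.   67.7 -10.2]
```

Request:
play_rows([
  [[0.0,0.04,-0.041,-10,0,0,0.05],[0.0,0.08,-0.082,-20,0,0,0.05],[0.01,0.12,-0.123,-30,0,0,0.05],[0.015,0.16,-0.164,-40,0,0,0.05],[0.02,0.2,-0.205,-50,0,0,0.05],[0.0226,0.2405,-0.2457,-60.6,0,0,0.05],[0.0226,0.2405,-0.2457,-60.6,0,0,0.05],[0.0226,0.2405,-0.2457,-60.6,0,0,0.05],[0.0226,0.2405,-0.2457,-60.6,0,0,0.05],[0.0226,0.2405,-0.2457,-60.6,0,0,0.05]],
])

```text
time_s: 2.3
position: [0.3433, -0.2914, 0.2003]
tcp_rot: [[0.001, 0.209, 0.978], [-0.002, 0.978, -0.209], [-1.0, -0.002, 0.001]]
force: [0.2, -0.9, -0.2]
opening: 0.575
```

```bash
python3 go.py .4994 .0177 .16 48
```

```text
shift [0.0399 0.335  0.088 ] turn [-6.007e+01  2.000e-02  1.200e-01] | pos [ 0.3433 -0.2914  0.2003] jaw -12.07 t 2.3 F [ 0.2  -0.89 -0.22] op 0.575 j [-54.6  18.8 107.8  -0.   53.3 -42.5]
```

Request:
play_rows([
  [[0.0,0.045,0.012,-8,0,0,0.05],[0.0,0.09,0.024,-16,0,0,0.05],[0.01,0.135,0.035,-24,0,0,0.05],[0.02,0.18,0.047,-32,0,0,0.05],[0.03,0.225,0.059,-40,0,0,0.05],[0.035,0.27,0.071,-48,0,0,0.05],[0.0399,0.31,0.081,-56,0,0,0.05],[0.0399,0.335,0.088,-60,0,0,0.05],[0.0399,0.335,0.088,-60,0,0,0.05],[0.0399,0.335,0.088,-60,0,0,0.05],[0.0399,0.335,0.088,-60,0,0,0.05]],
])

```text
time_s: 3.4
position: [0.4985, 0.0177, 0.16]
tcp_rot: [[-0.0, -0.741, 0.671], [-0.0, 0.671, 0.741], [-1.0, 0.0, -0.001]]
force: [0.1, 0.4, 0.6]
opening: 0.572
```

```bash
python3 go.py .4994 .0177 .088 48
python3 - <<'E'
from h import *
for n in("top","side"):
    c=cam(n); px=proj(c,np.array([[.5,.018,.1]]))[0].astype(int); a=c["pixels"][px[1]-60:px[1]+60,px[0]-80:px[0]+80]
    cv2.imwrite(f"pics/a_{n}.png",cv2.resize(a,None,fx=4,fy=4,interpolation=cv2.INTER_CUBIC)[:,:,::-1])
E
```

```text
shift [ 0.072  -0.0007  0.0006] turn [-0.18 -0.03 -0.  ] | pos [0.4985 0.0177 0.16  ] jaw 47.82 t 3.4 F [0.11 0.36 0.65] op 0.572 j [-10.8  25.9 103.6  -0.   50.4 -58.6]
```

View pics/a_side.png

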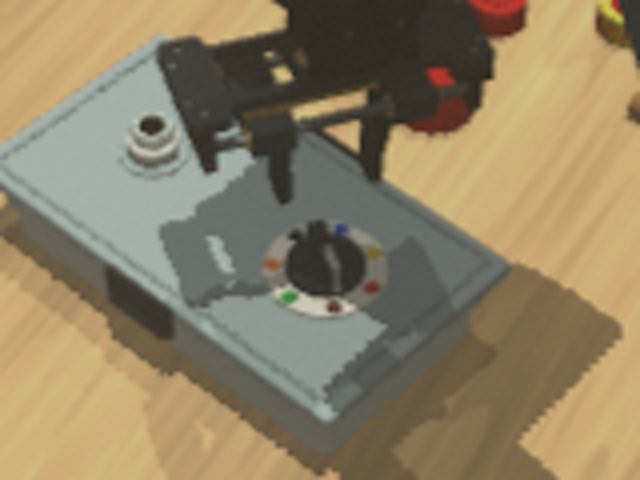

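The side view shows the fingers open above the dial, in line with the bar. Nothing is in the way, so I'm descending and pinching.

Request:
play_rows([
  [[0.025,-0.0007,0.0006,0,0,0,0.05],[0.05,-0.0007,0.0006,0,0,0,0.05],[0.065,-0.0007,0.0006,0,0,0,0.05],[0.072,-0.0007,0.0006,0,0,0,0.05],[0.072,-0.0007,0.0006,0,0,0,0.05],[0.072,-0.0007,0.0006,0,0,0,0.05],[0.072,-0.0007,0.0006,0,0,0,0.0],[0.072,-0.0007,0.0006,0,0,0,0.0],[0.072,-0.0007,0.0006,0,0,0,0.0],[0.072,-0.0007,0.0006,0,0,0,0.0],[0.072,-0.0007,0.0006,0,0,0,0.0],[0.072,-0.0007,0.0006,0,0,0,0.0]],
])

```text
time_s: 4.7
position: [0.4985, 0.0183, 0.0882]
tcp_rot: [[-0.003, -0.745, 0.667], [-0.002, 0.667, 0.745], [-1.0, 0.0, -0.003]]
force: [-3.0, -6.0, 2.5]
opening: 0.157
```

```bash
python3 go.py .4994 .0177 .088 -13.24
```

```text
shift [ 0.0002 -0.0011  0.0001] turn [61.38 -0.19  0.09] | pos [0.4985 0.0183 0.0882] jaw 48.14 t 4.7 F [-3.01 -6.05  2.55] op 0.157 j [-10.7  33.2 106.7  -0.2  40.3 -58.6]
```

Request:
play_rows([
  [[0,0,-0.0006,6,0,0,0.0],[0,0,-0.0006,13,0,0,0.0],[0,0,-0.0006,20,0,0,0.0],[0,0,-0.0006,27,0,0,0.0],[0,0,-0.0006,34,0,0,0.0],[0,0,-0.0006,41,0,0,0.0],[0,0,-0.0006,48,0,0,0.0],[0,0,-0.0006,55,0,0,0.0],[0,0,-0.0006,60,0,0,0.0],[0,0,-0.0006,61.3,0,0,0.0],[0,0,-0.0006,61.3,0,0,0.0],[0,0,-0.0006,61.3,0,0,0.0]],
])

```text
time_s: 5.9
position: [0.4982, 0.0182, 0.0882]
tcp_rot: [[-0.002, 0.228, 0.974], [-0.001, 0.974, -0.228], [-1.0, -0.002, -0.002]]
force: [-2.6, -4.9, 3.0]
opening: 0.159
```

```bash
python3 go.py .4994 .0177 .088 -13.24
```

```text
shift [ 0.0002 -0.0002  0.0013] turn [ 0.07 -0.1   0.1 ] | pos [0.4982 0.0182 0.0882] jaw -13.17 t 5.9 F [-2.58 -4.92  2.99] op 0.159 j [-1.070e+01  3.310e+01  1.067e+02 -1.000e-01  4.030e+01  2.600e+00]
```

Request:
play_rows([
  [[0,0,0,0,0,0,0.06],[0,0,0,0,0,0,0.06],[0,0,0,0,0,0,0.06],[0,0,0,0,0,0,0.06],[-0.02,0,0,0,0,0,0.06],[-0.05,0,0,0,0,0,0.07],[-0.09,0,0,0,0,0,0.07],[-0.09,0,0,0,0,0,0.07]],
])

```text
time_s: 6.7
position: [0.5028, 0.0186, 0.1824]
tcp_rot: [[0.011, 0.229, 0.973], [-0.002, 0.973, -0.229], [-1.0, 0.001, 0.011]]
force: [0.7, 0.2, 0.7]
opening: 0.772
```

```bash
python3 go.py .5425 -.3295 .15 -13.2
```

```text
shift [ 0.0334 -0.3298  0.1182] turn [-0.07  0.61 -0.04] | pos [0.5028 0.0186 0.1824] jaw -13.27 t 6.7 F [0.67 0.16 0.68] op 0.772 j [-10.6  24.  102.3   0.   53.1   2.6]
```

Request:
play_rows([
  [[0,-0.045,0.017,0,0,0,0.07],[0,-0.09,0.034,0,0,0,0.07],[0,-0.135,0.05,0,0,0,0.07],[0.0,-0.18,0.067,0,0,0,0.07],[0.01,-0.225,0.084,0,0,0,0.07],[0.02,-0.27,0.1,0,0,0,0.07],[0.028,-0.31,0.115,0,0,0,0.07],[0.028,-0.328,0.122,0,0,0,0.07],[0.028,-0.328,0.122,0,0,0,0.07],[0.028,-0.328,0.122,0,0,0,0.07],[0.028,-0.328,0.122,0,0,0,0.07]],
])

```text
time_s: 7.8
position: [0.542, -0.3262, 0.1496]
tcp_rot: [[-0.001, 0.229, 0.974], [0.002, 0.974, -0.229], [-1.0, 0.001, -0.002]]
force: [-0.2, 0.9, -0.2]
opening: 0.805
```

```bash
python3 go.py .5425 -.3295 .004 -13.2;  python3 - <<'E'
from h import *
for n in("top","side"):
    c=cam(n); px=proj(c,np.array([[.5,.018,.09]]))[0].astype(int); a=c["pixels"][px[1]-24:px[1]+24,px[0]-24:px[0]+24]
    cv2.imwrite(f"pics/e_{n}.png",cv2.resize(a,None,fx=12,fy=12,interpolation=cv2.INTER_CUBIC)[:,:,::-1]); print(n,px)
    px=proj(c,np.array([[.5425,-.33,.05]]))[0].astype(int); a=c["pixels"][px[1]-60:px[1]+60,px[0]-80:px[0]+80]
    cv2.imwrite(f"pics/f_{n}.png",cv2.resize(a,None,fx=4,fy=4,interpolation=cv2.INTER_CUBIC)[:,:,::-1])
E
```

```text
shift [ 0.1456 -0.0033  0.0015] turn [-0.02 -0.1  -0.08] | pos [ 0.542  -0.3262  0.1496] jaw -13.22 t 7.8 F [-0.22  0.86 -0.24] op 0.805 j [-41.2  35.7  84.7   0.   59.7 -28. ]
top [288 234]
side [317 267]
```

View pics/e_top.png

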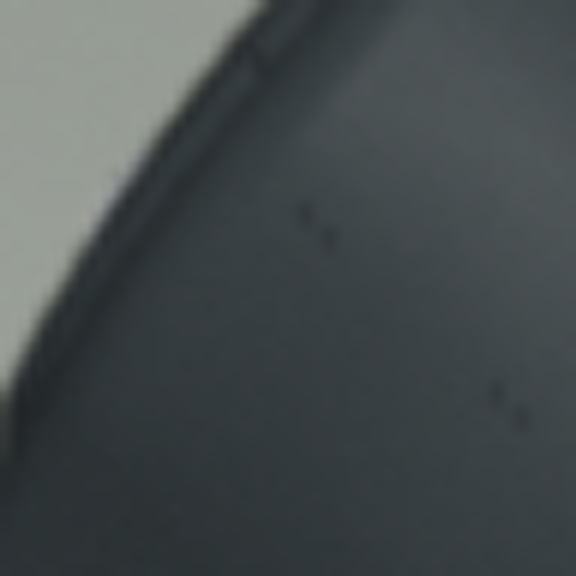

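View pics/e_side.png

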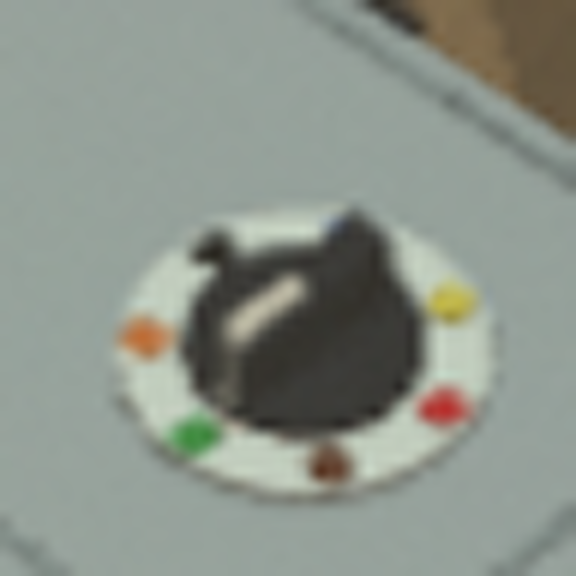

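View pics/f_side.png

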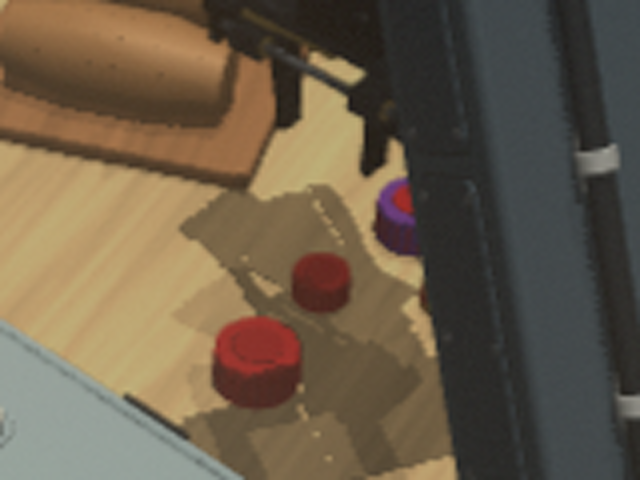

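Run:
```python
from h import *
c=cam("side"); u=lambda x,y:((x+.5)/12-.5+293,(y+.5)/12-.5+243)
A=ray(c,u(302,287),.102);B=ray(c,u(235,330),.102);T=ray(c,u(231,400),.0845);G=ray(c,u(196,436),.0755)
c0=np.array([.4994,.0177]);an=lambda d:np.degrees(np.arctan2(d[1],d[0])).round(1)
print("axis",an((B-A)[:2]),"B",an(B[:2]-c0),"T",an(T[:2]-c0),"G",an(G[:2]-c0),B,T)
```

```text
axis 70.2 B 80.2 T 84.6 G 76.5 [0.50336435 0.04062988 0.102     ] [0.50196902 0.04503827 0.0845    ]
```

The side view puts the pointer close to green, but it's too coarse to confirm. The arm blocks the top view, so I'll swing clear to check.

Request:
play_rows([
  [[-0.02,-0.045,-0.03,0,0,0,0.07],[-0.04,-0.09,-0.06,0,0,0,0.07],[-0.05,-0.135,-0.09,0,0,0,0.07],[-0.05,-0.18,-0.12,0,0,0,0.07],[-0.05,-0.22,-0.15,0,0,0,0.07],[-0.05,-0.24,-0.18,0,0,0,0.07],[-0.05,-0.24,-0.2,0,0,0,0.07],[-0.05,-0.24,-0.2,0,0,0,0.07],[-0.05,-0.24,-0.2,0,0,0,0.07]],
])

```text
time_s: 8.85
position: [0.2929, -0.5154, 0.2004]
tcp_rot: [[0.001, 0.231, 0.973], [0.0, 0.973, -0.231], [-1.0, 0.0, 0.001]]
force: [-0.5, -0.3, 0.2]
opening: 0.806
```

Run:
```python
from h import *
c=cam("top"); cv2.imwrite("pics/g0.png",c["pixels"][:,:,::-1])
a=c["pixels"][211:259,265:313]
cv2.imwrite(f"pics/g_top.png",cv2.resize(a,None,fx=12,fy=12,interpolation=cv2.INTER_CUBIC)[:,:,::-1])
m=cv2.cvtColor(c["pixels"],cv2.COLOR_RGB2GRAY)
```

```text
(no output)
```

View pics/g_top.png

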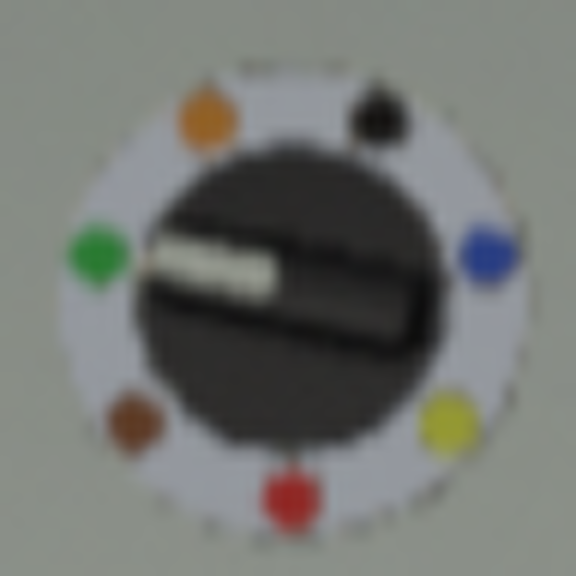

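View pics/g0.png

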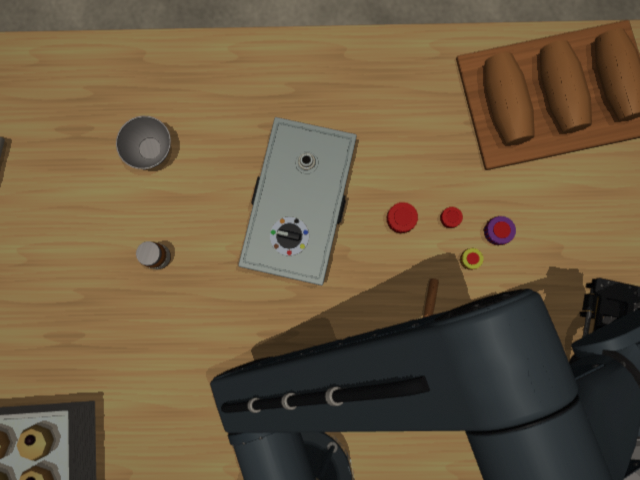

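```bash
python3 - <<'E'
from h import *
c=cam("top"); u=lambda x,y:((x+.5)/12-.5+265,(y+.5)/12-.5+211)
an=lambda d:np.degrees(np.arctan2(d[1],d[0])).round(1); c0=np.array([.4994,.0177])
A=ray(c,u(272,275),.102);B=ray(c,u(160,252),.102);T=ray(c,u(148,258),.0845)
print(an((B-A)[:2]),an(B[:2]-c0),an(T[:2]-c0))
for a in(70,73,76.8,80):
    P=np.array([[c0[0]+r*np.cos(np.radians(a)),c0[1]+r*np.sin(np.radians(a)),z] for r,z in((0,.102),(.023,.102),(.027,.0845))]); print(a,((proj(c,P)-[265,211]+.5)*12-.5).round(0).tolist())
E
python3 go.py .5425 -.3295 .1 -13.2
```

```text
77.6 77.4 76.0
70 [[285.0, 278.0], [157.0, 234.0], [143.0, 240.0]]
73 [[285.0, 278.0], [155.0, 240.0], [141.0, 248.0]]
76.8 [[285.0, 278.0], [153.0, 249.0], [138.0, 258.0]]
80 [[285.0, 278.0], [151.0, 256.0], [136.0, 266.0]]
shift [0.1004 0.2376 0.1994] turn [-0.    0.05  0.01] | pos [ 0.2941 -0.5153  0.2003] jaw -13.2 t 8.95 F [ 0.54 -0.06 -0.74] op 0.806 j [-71.1  29.2  88.1   0.   62.6 -57.9]
```

Top view: the pointer reads 76–77.6° against green at 76.8°, so the dial is on the mark. Next is the cap.

Request:
play_rows([
  [[0.0,0.04,0.03,0,0,0,0.07],[0.0,0.08,0.06,0,0,0,0.07],[0.0,0.12,0.095,0,0,0,0.07],[0.02,0.16,0.13,0,0,0,0.07],[0.05,0.2,0.165,0,0,0,0.07],[0.08,0.225,0.188,0,0,0,0.07],[0.1,0.2378,0.1994,0,0,0,0.07],[0.1,0.2378,0.1994,0,0,0,0.07],[0.1,0.2378,0.1994,0,0,0,0.07],[0.1,0.2378,0.1994,0,0,0,0.07]],
])

```text
time_s: 9.95
position: [0.5421, -0.3306, 0.1011]
tcp_rot: [[0.001, 0.229, 0.973], [-0.002, 0.973, -0.229], [-1.0, -0.001, 0.002]]
force: [0.2, 0.2, 0.2]
opening: 0.8
```

```bash
python3 go.py .5425 -.329 .004 -13.2;  python3 - <<'E'
from h import *
c=cam("side");px=proj(c,np.array([[.5425,-.33,.05]]))[0].astype(int); a=c["pixels"][px[1]-40:px[1]+40,px[0]-50:px[0]+50]
cv2.imwrite(f"pics/i.png",cv2.resize(a,None,fx=6,fy=6,interpolation=cv2.INTER_CUBIC)[:,:,::-1])
E
```

```text
shift [ 0.0971  0.0018 -0.0001] turn [-0.04  0.09  0.07] | pos [ 0.5421 -0.3306  0.1011] jaw -13.24 t 9.95 F [0.21 0.19 0.16] op 0.8 j [-41.4  39.5  86.3  -0.   54.1 -28.2]
```

View pics/i.png

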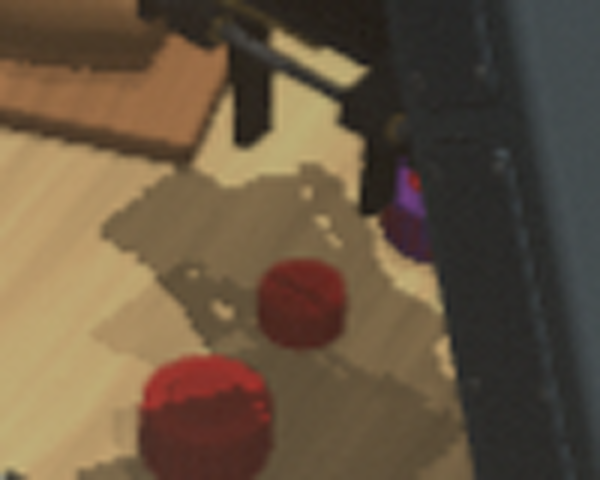

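The gripper is above the small red cap with both fingers clear of the other caps. I'll descend and grip.

Request:
play_rows([
  [[0.03,0.001,0,0,0,0,0.07],[0.06,0.001,0,0,0,0,0.07],[0.085,0.001,0,0,0,0,0.07],[0.096,0.001,0,0,0,0,0.07],[0.096,0.001,0,0,0,0,0.07],[0.096,0.001,0,0,0,0,0.03],[0.096,0.001,0,0,0,0,0.03],[0.096,0.001,0,0,0,0,0.03],[0.096,0.001,0,0,0,0,0.03],[0.096,0.001,0,0,0,0,0.03],[0.096,0.001,0,0,0,0,0.03]],
])

```text
time_s: 11.1
position: [0.5421, -0.3297, 0.0049]
tcp_rot: [[0.001, 0.23, 0.973], [-0.001, 0.973, -0.23], [-1.0, -0.001, 0.001]]
force: [-1.1, 1.8, 5.5]
opening: 0.498
```

```bash
python3 go.py .5425 -.329 .2 -13.2
```

```text
shift [-0.1951  0.0006  0.0005] turn [-0.09  0.07  0.04] | pos [ 0.5421 -0.3297  0.0049] jaw -13.29 t 11.1 F [-1.06  1.79  5.53] op 0.498 j [-41.4  47.5  88.4  -0.   44.  -28.1]
```

Request:
play_rows([
  [[-0.03,0,0,0,0,0,0.03],[-0.08,0,0,0,0,0,0.03],[-0.13,0.02,0.0,0,0,0,0.03],[-0.17,0.05,0.005,0,0,0,0.03],[-0.195,0.09,0.01,0,0,0,0.03],[-0.195,0.13,0.015,0,0,0,0.03],[-0.195,0.17,0.02,0,0,0,0.03],[-0.195,0.21,0.025,0,0,0,0.03],[-0.195,0.25,0.03,0,0,0,0.03],[-0.195,0.29,0.036,0,0,0,0.03],[-0.195,0.325,0.038,0,0,0,0.03],[-0.195,0.325,0.038,0,0,0,0.03]],
])

```text
time_s: 12.3
position: [0.6538, -0.0168, 0.1985]
tcp_rot: [[-0.0, 0.225, 0.974], [0.002, 0.974, -0.225], [-1.0, 0.002, -0.001]]
force: [0.0, 0.3, 0.3]
opening: 0.499
```

```bash
python3 go.py .6545 -.019 .13 -13.2;  python3 - <<'E'
from h import *
for n in("side","top"):
    c=cam(n);px=proj(c,np.array([[.654,-.019,.16]]))[0].astype(int); a=c["pixels"][px[1]-50:px[1]+50,px[0]-60:px[0]+60]
    print(px-[60,50]); cv2.imwrite(f"pics/j_{n}.png",cv2.resize(a,None,fx=6,fy=6,interpolation=cv2.INTER_CUBIC)[:,:,::-1])
E
```

```text
shift [ 0.0685 -0.0021  0.0013] turn [ 0.21 -0.04 -0.11] | pos [ 0.6538 -0.0168  0.1985] jaw -12.99 t 12.3 F [0.05 0.31 0.27] op 0.499 j [-11.3  34.   79.    0.1  67.1   1.6]
[213 169]
[244 101]
```

View pics/j_side.png

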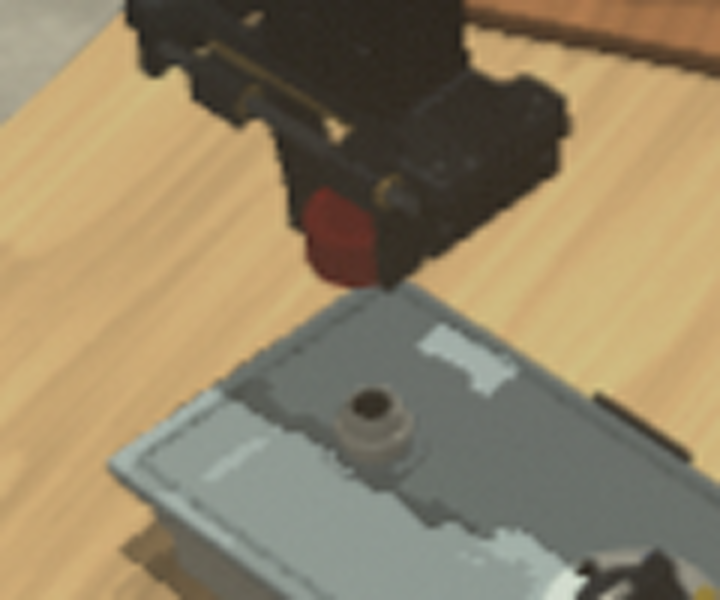

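View pics/j_top.png

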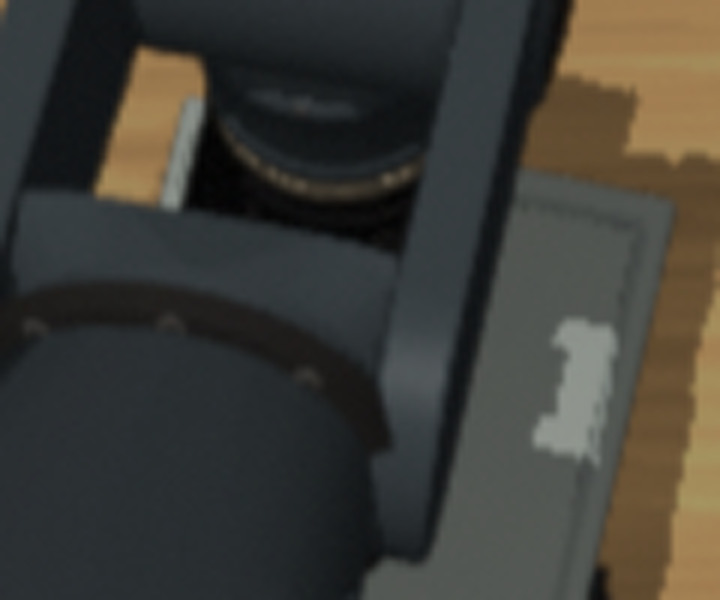

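Run:
```python
from h import *
s=read_state(); print(s["position"])
c=cam("side"); im=cv2.resize(c["pixels"][169:269,213:333],None,fx=6,fy=6,interpolation=cv2.INTER_CUBIC)[:,:,::-1].copy()
def circ(x,y,z,r,col):
    a=np.linspace(0,2*np.pi,60); P=np.c_[x+r*np.cos(a),y+r*np.sin(a),0*a+z]
    q=((proj(c,P)-[213,169]+.5)*6-.5); cv2.polylines(im,[q.round().astype(np.int32)],True,col,1)
x,y,z=s["position"]
circ(x,y,z+.0075-.0125,.022,(0,255,255)); circ(x,y,z+.0075+.0125,.022,(0,255,255))
circ(.6545,-.019,.101,.0125,(0,255,0)); circ(.6545,-.019,.0875,.018,(0,255,0));circ(.6545,-.019,.075,.0145,(0,255,0))
cv2.imwrite("pics/k.png",im)
```

```text
[ 0.65297301 -0.02086146  0.1985    ]
```

View pics/k.png

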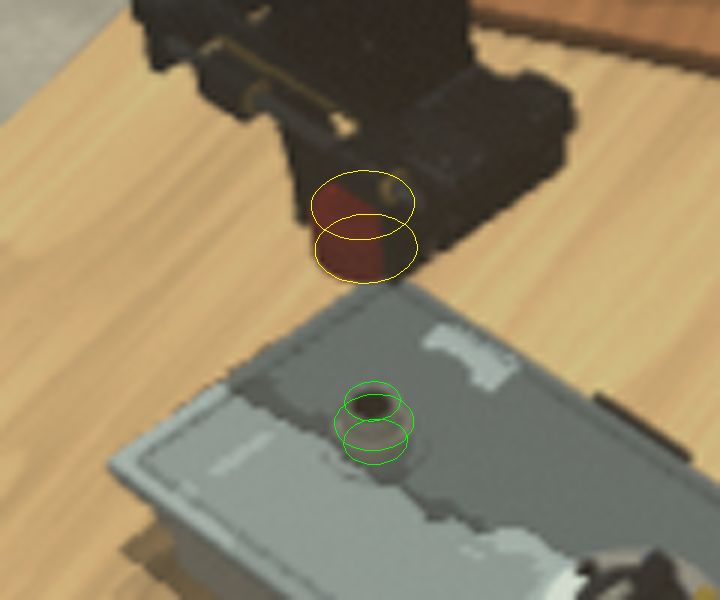

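The overlay matches both the cap in the hand and the neck to about 1 mm. I'll lower to just above the neck.

Request:
play_rows([
  [[0.02,0.0022,0.001,0,0,0,0.03],[0.045,0.0022,0.001,0,0,0,0.03],[0.07,0.0022,0.001,0,0,0,0.03],[0.085,0.0022,0.001,0,0,0,0.03],[0.088,0.0022,0.001,0,0,0,0.03],[0.088,0.0022,0.001,0,0,0,0.03],[0.088,0.0022,0.001,0,0,0,0.03],[0.088,0.0022,0.001,0,0,0,0.03]],
])

```text
time_s: 13.25
position: [0.6558, -0.0202, 0.1125]
tcp_rot: [[0.003, 0.23, 0.973], [-0.001, 0.973, -0.23], [-1.0, 0.0, 0.003]]
force: [0.2, -0.4, -0.3]
opening: 0.496
```

```bash
python3 go.py .6545 -.019 .1 -13.2
python3 - <<'E'
from h import *
s=read_state()
c=cam("side"); im=cv2.resize(c["pixels"][199:269,233:333],None,fx=7,fy=7,interpolation=cv2.INTER_CUBIC)[:,:,::-1].copy()
cv2.imwrite("pics/l0.png",im)
def circ(x,y,z,r,col):
    a=np.linspace(0,2*np.pi,60); P=np.c_[x+r*np.cos(a),y+r*np.sin(a),0*a+z]
    q=((proj(c,P)-[233,199]+.5)*7-.5); cv2.polylines(im,[q.round().astype(np.int32)],True,col,1)
x,y,z=s["position"]
circ(x,y,z+.0075-.0125,.022,(0,255,255)); circ(x,y,z+.0075+.0125,.022,(0,255,255))
circ(.6545,-.019,.101,.0125,(0,255,0)); circ(.6545,-.019,.0875,.018,(0,255,0));circ(.6545,-.019,.075,.0145,(0,255,0))
cv2.imwrite("pics/l.png",im)
E
```

```text
shift [ 0.0125  0.0008 -0.0016] turn [-0.1   0.16 -0.  ] | pos [ 0.6558 -0.0202  0.1125] jaw -13.3 t 13.25 F [ 0.23 -0.45 -0.31] op 0.496 j [-11.5  39.9  82.7  -0.   57.2   1.8]
```

View pics/l.png

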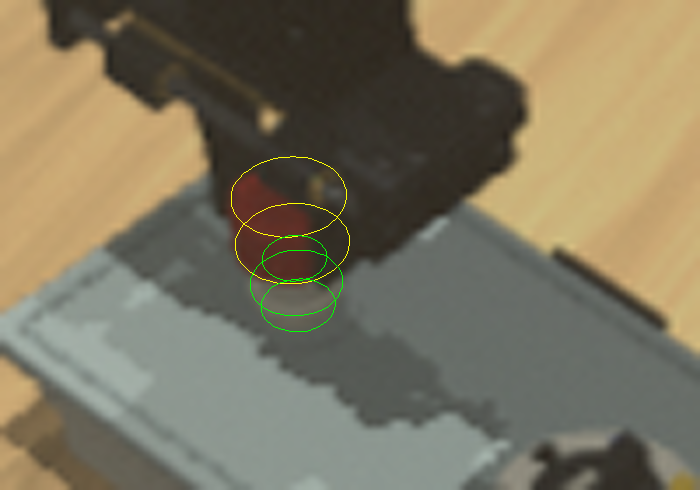

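Request:
play_rows([
  [[0.003,0.0008,-0.0012,0,0,0,0.03],[0.006,0.0008,-0.0012,0,0,0,0.03],[0.009,0.0008,-0.0012,0,0,0,0.03],[0.012,0.0008,-0.0012,0,0,0,0.03],[0.015,0.0008,-0.0012,0,0,0,0.03],[0.015,0.0008,-0.0012,0,0,0,0.03]],
])

```text
time_s: 13.9
position: [0.6535, -0.0187, 0.0954]
tcp_rot: [[-0.001, 0.23, 0.973], [0.0, 0.973, -0.23], [-1.0, -0.0, -0.001]]
force: [0.7, -0.1, -0.1]
opening: 0.5
```

```bash
python3 go.py .6545 -.019 .085 -13.2
```

```text
shift [ 0.0104 -0.      0.0011] turn [-0.09 -0.07  0.  ] | pos [ 0.6535 -0.0187  0.0954] jaw -13.29 t 13.9 F [ 0.72 -0.05 -0.09] op 0.5 j [-11.4  41.1  83.4   0.   55.5   1.9]
```

The lip is around the neck with no force yet, as expected. I'll push on in small steps.

Request:
play_rows([
  [[0.001,0,0.0004,0,0,0,0.03],[0.002,0,0.0004,0,0,0,0.03],[0.003,0,0.0004,0,0,0,0.03],[0.004,0,0.0004,0,0,0,0.03]],
])

```text
time_s: 14.3
position: [0.6545, -0.0186, 0.0935]
tcp_rot: [[0.001, 0.23, 0.973], [0.0, 0.973, -0.23], [-1.0, 0.0, 0.001]]
force: [-2.7, 1.4, 10.7]
opening: 0.5
```

```bash
python3 go.py .6545 -.019 .085 -13.2
```

```text
shift [ 0.0085 -0.0004  0.0001] turn [-0.09  0.04 -0.03] | pos [ 0.6545 -0.0186  0.0935] jaw -13.29 t 14.3 F [-2.75  1.36 10.74] op 0.5 j [-11.4  41.3  83.4   0.   55.2   1.9]
```

Request:
play_rows([
  [[0.001,0,0,0,0,0,0.03],[0.002,0,0,0,0,0,0.03],[0.003,0,0,0,0,0,0.03],[0.003,0,0,0,0,0,0.03]],
])

```text
time_s: 14.7
position: [0.6545, -0.0185, 0.0911]
tcp_rot: [[0.001, 0.23, 0.973], [0.0, 0.973, -0.23], [-1.0, 0.001, 0.001]]
force: [-2.5, 2.5, 9.0]
opening: 0.502
```

```bash
python3 go.py .6545 -.019 .085 -13.2
```

```text
shift [ 0.0061 -0.0005  0.0001] turn [-0.09  0.07 -0.03] | pos [ 0.6545 -0.0185  0.0911] jaw -13.29 t 14.7 F [-2.48  2.46  9.02] op 0.502 j [-11.4  41.5  83.5   0.   54.9   1.9]
```

Request:
play_rows([
  [[0.001,0,0,0,0,0,0.03],[0.002,0,0,0,0,0,0.03],[0.003,0,0,0,0,0,0.03],[0.003,0,0,0,0,0,0.03]],
])

```text
time_s: 15.1
position: [0.6539, -0.0188, 0.0853]
tcp_rot: [[-0.001, 0.23, 0.973], [0.0, 0.973, -0.23], [-1.0, -0.0, -0.001]]
force: [-0.6, 1.1, -1.6]
opening: 0.501
```

```bash
python3 go.py .6545 -.019 .085 -13.2;python3 - <<'E'
from h import *
c=cam("side"); im=cv2.resize(c["pixels"][199:269,233:333],None,fx=7,fy=7,interpolation=cv2.INTER_CUBIC)[:,:,::-1].copy()
cv2.imwrite("pics/m0.png",im)
E
```

```text
shift [ 0.0003 -0.0001  0.0006] turn [-0.09 -0.05  0.  ] | pos [ 0.6539 -0.0188  0.0853] jaw -13.29 t 15.1 F [-0.6   1.08 -1.59] op 0.501 j [-11.4  41.9  83.7  -0.   54.4   1.9]
```

View pics/m0.png

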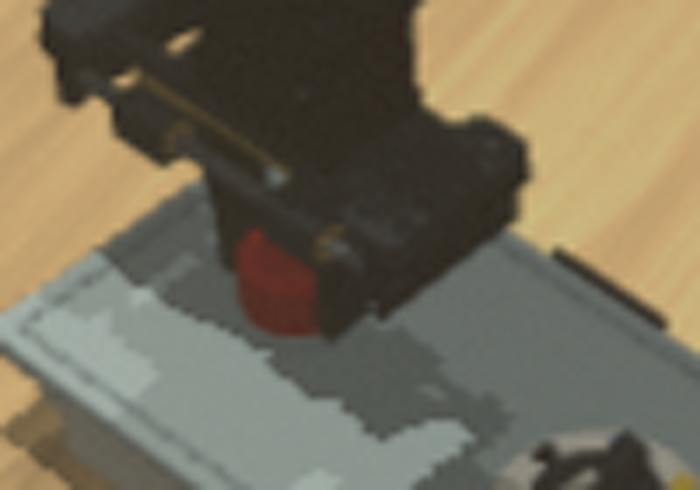

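It snapped: the force dropped at 0.0853, about the expected home height. Now the seating push.

Request:
play_rows([
  [[0.0007,0,0,0,0,0,0.03],[0.0014,0,0,0,0,0,0.03],[0.002,0,0,0,0,0,0.03],[0.002,0,0,0,0,0,0.03],[0.002,0,0,0,0,0,0.03]],
])

```text
time_s: 15.65
position: [0.6542, -0.019, 0.085]
tcp_rot: [[0.0, 0.23, 0.973], [-0.0, 0.973, -0.23], [-1.0, -0.0, 0.0]]
force: [-2.2, 0.7, 5.3]
opening: 0.499
```

Request:
play_rows([
  [[0.0007,0,0,0,0,0,0.03],[0.0014,0,0,0,0,0,0.03],[0.0014,0,0,0,0,0,0.03],[0.0014,0,0,0,0,0,0.03]],
])

```text
time_s: 16.05
position: [0.6542, -0.0189, 0.085]
tcp_rot: [[0.0, 0.23, 0.973], [-0.0, 0.973, -0.23], [-1.0, -0.0, 0.0]]
force: [-4.2, 1.5, 11.0]
opening: 0.497
```

Request:
play_rows([
  [[0.0006,0,0,0,0,0,0.03],[0.0012,0,0,0,0,0,0.03],[0.0012,0,0,0,0,0,0.03],[0.0012,0,0,0,0,0,0.03],[0.0012,0,0,0,0,0,0.03],[0.0012,0,0,0,0,0,0.03],[0.0012,0,0,0,0,0,0.03],[0.0012,0,0,0,0,0,0.03],[0.0012,0,0,0,0,0,0.03],[0.0012,0,0,0,0,0,0.03]],
])

```text
time_s: 17.05
position: [0.6542, -0.019, 0.0849]
tcp_rot: [[0.001, 0.23, 0.973], [-0.001, 0.973, -0.23], [-1.0, -0.0, 0.001]]
force: [-6.1, 1.1, 16.5]
opening: 0.502
```

Run:
```python
from h import *
for n in("side","top"):
    c=cam(n); cv2.imwrite(f"pics/n_{n}.png",c["pixels"][:,:,::-1])
c=cam("side"); im=cv2.resize(c["pixels"][199:299,233:343],None,fx=6,fy=6,interpolation=cv2.INTER_CUBIC)[:,:,::-1].copy()
cv2.imwrite("pics/n.png",im)
s=read_state(); print(s["time_s"],s["position"],s["force"])
```

```text
17.2 [ 0.65421593 -0.01894734  0.08490207] [-6.10465505  1.78771279 17.08458099]
```

View pics/n.png

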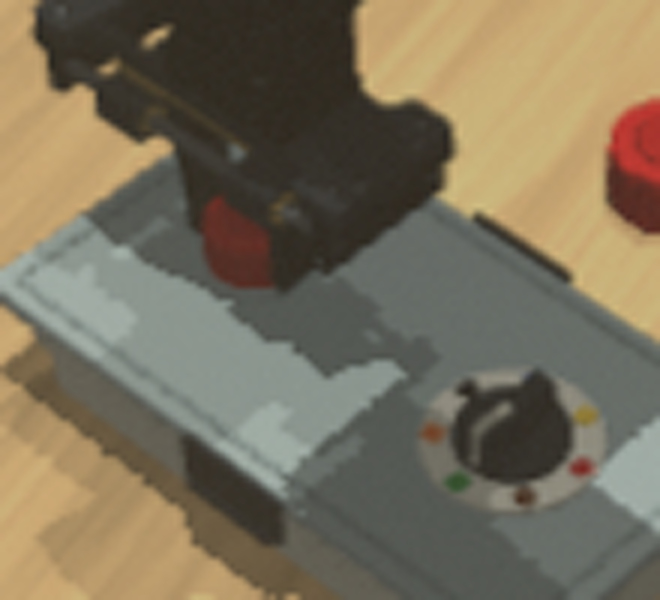

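View pics/n_side.png

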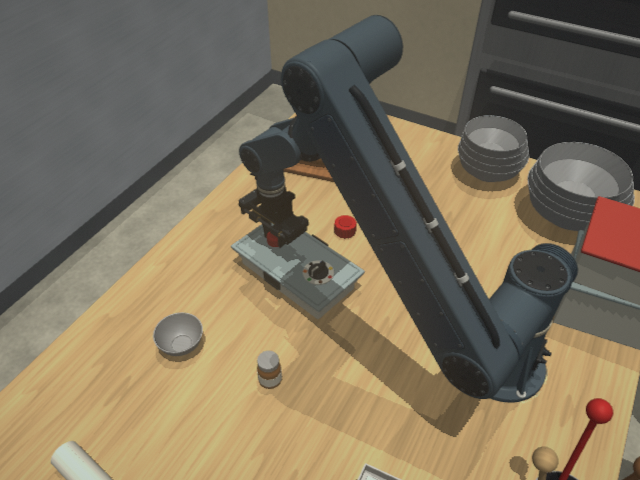

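The cap is hard on its stop at the expected height, with a steady 17 N push. The dial is still on green, and the jar and bowl haven't moved. Handing in while still pressing.

Run:
```python
from rig import *
print(hand_in()); s=read_state(); print(s["time_s"],s["position"],s["force"])
```

```text
the job is handed in; nothing more can be done
None
the job is handed in; nothing more can be done
```

I turned the day dial to green and let go. Then I pressed the small plain red cap onto the neck until it snapped home, and handed in at about 17 s while still pressing it down.

- **Dial:** I turned it about 61° clockwise. Seen from above afterwards, the pointer read 76–77.6° against green at 76.8°. The coarser side view disagreed (70–85°), so I relied on the top view. I could not recheck from above at the end because the arm was in the way; the side view still showed the pointer at green.
- **Cap:** The force rose to about 11 N, then dropped to around zero at the snap. The cap then stopped hard at the expected height (tool at 0.085 m). The last reading before handing in was a steady 17 N downward push, with 6 N sideways.
- **Surroundings:** In the last side view the jar and bowl were where they started. The brush was hidden by the arm, so I could not check it, but no move went down near it.

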